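# Load the awl-handle drill jig

## Task

Four beech blanks for awl handles lie end to end in the rail of the drill jig. Push the whole row along the rail from its free end, as one closed-up train, until it is fully home against the end stop; then tip the hinged drill leaf over and press it down flat on the jig, so that the dog under it drops in behind the last blank. Nothing is to be picked up: do not lift a blank out of the rail, and leave everything else on the bench where it is.

Things in the scene. Friction and masses are not known exactly. Their poses are not given: they have to be found in the camera images.
- jig: Grey steel drill jig bolted to the bench, about 84 mm wide (its x), 320 mm long (its y, from -170 to +150 mm), z up; origin on the bench top under the middle of the rail. The rail runs along y; its +y end is closed by the end stop, its -y end is open. With the row home, the blank centres lie at y = 112, 76, 40 and 4 mm and the row's free end at y = -14 mm.
- rail_floor (a point): Point of the rail's floor at jig x = 0, y = 0, 10 mm above the bench. The rail is a channel 45.6 mm wide, centred on jig x = 0: on the -x (robot) side a lip whose top is 20 mm above the bench, on the +x side a fence whose top is 39.5 mm above the bench.
- end_stop (a point): centre of the face of the dark end stop, at jig y = +130 mm, against which blank_1 must come to rest; it faces the jig's -y; its top is 39 mm above the bench
- leaf (a joint): Angle of the metal drill leaf, 5 mm thick, with four brass bushings: 0 = shut, level over the rail (its top 44.5 mm above the bench); pi/2 = upright; it starts folded back at 2.0 to 2.4 (at most 2.5), away from the robot. The hinge is stiff: the leaf stays where it is left and takes about 2 N at its tab to turn.
- leaf_hinge (a point): point of the leaf's hinge axis at jig y = 0; the axis runs along jig y at x = +37.5 mm on the back of the fence, 42 mm above the bench. The leaf reaches 66 mm from the axis and covers the rail from jig y = -34 to +148 mm.
- leaf_dog (a point): middle of the underside of the steel dog under the leaf: 18 mm (x) by 8 mm (y), 13 mm deep, centred at jig y = -21 mm. Shut, it stands 3 mm behind the row if that is home; if not, it lands on a blank and keeps the leaf from shutting.
- leaf_tab (a point): outer end of the leaf's finger tab, at mid-thickness of the leaf: 80 mm from the hinge axis, at jig y = +58 mm; the tab is 36 mm wide and stands 16 mm out beyond the leaf's edge (moves with the leaf)
- blank_1: beech blank, 44 mm across the rail (jig x), 36 mm along it (jig y), 28 mm tall, about 35 g; origin at the centre of its underside, axes parallel to the jig's. First of the row, next to the end stop; at the start 55 to 90 mm short of it.
- blank_2: beech blank, 44 mm across the rail (jig x), 36 mm along it (jig y), 28 mm tall, about 35 g; origin at the centre of its underside, axes parallel to the jig's. Second of the row, touching blank_1.
- blank_3: beech blank, 44 mm across the rail (jig x), 36 mm along it (jig y), 28 mm tall, about 35 g; origin at the centre of its underside, axes parallel to the jig's. Third of the row, touching blank_2.
- blank_4: beech blank, 44 mm across the rail (jig x), 36 mm along it (jig y), 28 mm tall, about 35 g; origin at the centre of its underside, axes parallel to the jig's. Last of the row, touching blank_3; its -y face is the free end of the row, to be pushed.
- spare_1: spare beech blank (44x36x28 mm) in the black tray at the left; leave it there
- spare_2: another spare beech blank in the black tray; leave it there
- pin_drill: hand drill with a wooden grip, 100 mm long, lying at the right; leave it
- ball_awl: awl with a dark ball handle, 103 mm long, lying at the right; leave it
- glue_bottle: white glue bottle with a red cap, 110 mm tall, 29 mm wide, standing at the right; leave it
- folding_rule: folded wooden rule, 164x41x13 mm, lying at the right; leave it
Not all that is in view belongs to the job. Leave any blue or orange look-alike of the blank_4 alone.

How it is judged:
On the way, in this order (a step that is already met when the one before it is completed fails the run):
1. the whole row is home against the end stop, the leaf still open (y of blank_1 in the frame of jig above 0.1095 m and y of blank_2 in the frame of jig above 0.0735 m and y of blank_3 in the frame of jig above 0.0375 m and y of blank_4 in the frame of jig above 0.0015 m and value of joint leaf above 1.2 rad), for 0.2 s.
2. the leaf is shut flat behind and over the row (value of joint leaf below 0.04 rad), for 0.2 s.
At the end, for the whole second after the job is handed in: All four blanks lie on the rail floor within 3 mm of their home places against the end stop, at rest, and the drill leaf is shut flat (within 0.04 rad) (y of blank_1 in the frame of jig between 0.109 and 0.114 m and y of blank_2 in the frame of jig above 0.073 m and y of blank_3 in the frame of jig above 0.037 m and y of blank_4 in the frame of jig above 0.001 m and value of joint leaf below 0.04 rad and z of each of blank_1, blank_2, blank_3, blank_4 in the frame of jig below 0.013 m and linear speed of each of blank_1, blank_2, blank_3, blank_4 below 0.01 m/s); the robot touches nothing.
It fails at once if a blank is lifted (8 mm) or tipped in the rail (z of any of blank_1, blank_2, blank_3, blank_4 in the frame of jig above 0.018 m or angle between any of blank_1, blank_2, blank_3, blank_4's own z axis and vertical above 0.3 rad).
It fails at once if the row comes apart (a gap of more than 6 mm) (distance between blank_1 and blank_2 above 0.042 m or distance between blank_2 and blank_3 above 0.042 m or distance between blank_3 and blank_4 above 0.042 m).
It fails at once if something else on the bench is moved by more than 20 mm (distance of any of spare_1, spare_2, pin_drill, ball_awl, glue_bottle, folding_rule from where it was at the start of the episode above 0.02 m).
It also fails if it takes over 54 s, if anything falls off the work surface, if the arm or the gripper's body presses on something with over 40 N, if the wrist force passes 120 N, or if a joint passes its speed limit or range.

## Robot

A 7-joint arm with a two-finger parallel gripper is mounted at the origin on a cart in front of the work surface, level with it; the furniture and walls round the work are solid. World frame = base frame: x ahead of the robot, y to its left, z up, the work surface at z = 0. Lengths are in m, angles in rad, forces in N, time in s.
With the tool pointing down it reaches from about 0.4 to 0.925 m from the base axis. Payload 4.1 kg.
Tool frame: the origin (TCP) lies between the finger pads; the fingertips stand 19 mm ahead of it and the grasp point (between the pads) is the TCP (manip.tcp_to_tips is the z of the fingertips in the tool frame, in m); z points along the fingers, y is the line along which they close (so a half turn about z gives the same grasp; the last joint's range is limited). The gripper opens to 85 mm and grips with 20 to 120 N. Pads are 22 mm wide; open, the fingers measure 114 mm over their backs; the gripper's body (76 mm by 85 mm) begins 54 mm behind the grasp point. The pads swing forward as they close: fully open they stand 13 mm farther back than shut.
Start: joints at [1.15, 0.398, 0.045, 1.537, -0.019, 1.207, -0.051], TCP at [0.206, -0.617, 0.25] pointing down, gripper open.
Joint ranges: [-2.82, 2.82], [-0.49, 2.23], [-1.37, 1.46], [0, 2.46], [-1.36, 4.5], [0.23, 2], [-2.94, 2.94]. Speed limits (rad/s): [2.57, 2.57, 3.14, 3.14, 3.14, 3.14, 3.14].

## Interface

Orientations are given as a rotation vector (axis times angle).
In Python, from rig import monitor, optics, manip gives the robot as it stands.
- The arm moves only by the shell command python3 -m inch 'ROWS' [OPENING] [FORCE]. ROWS is JSON, a list that holds one entry, the list of rows, each a list of 6 numbers: the shift along the tool's x, y, z in m, then the turn, a rotation vector about the tool's x, y, z in degrees. In form: [[[tx, ty, tz, ax, ay, az], ...]]. A call has 1 to 12 rows; each row is the pose to reach, as a shift and turn from the pose commanded when the call began, along the tool's axes at that moment; what a row does not reach only later rows make up. A row lasts 1/10 s, in which the tool goes at most 50 mm and 8.59 degrees, less where a joint would pass 70% of its speed; a pose out of reach is approached as far as the arm can. A call with a gripper value outside its range is refused whole. OPENING is the gripper command: -1 is shut, 1 is fully open, values between are in proportion, set as the call begins (- or left out, the last holds). The fingers move at their own pace and stop on an object; FORCE is the grip in N (left out, the last holds). Time passes only in rows, so rows that repeat a pose let the fingers close. It gives the time, the measured TCP pose, the force, the opening and the grip force at its end, in the units of the state.
- monitor.get_state(): the state, without advancing time (a new reading comes with each control period).
- optics.read_camera(name): name is "scene" or "top" or "wrist"; returns the picture (480x640x3 uint8, red, green, blue); there is no depth.
- optics.camera_params(name): a dict with "fx", "fy", "cx", "cy" (pixels), "dist_coeffs" ([k1, k2, p1, p2, k3] as OpenCV has them; the pictures are not rectified), "pose" (4x4, takes a point from camera to world coordinates). Camera axes: x right, y up, looking along -z (the intrinsics and any distortion apply to the point x, -y, -z); pixel columns grow to the right and rows downward; lengths in m; the calibration is good to about 2 mm. A picture is of the moment at which its call begins: read the wrist's pose just before it. camera_params takes no time and is no camera call; for the wrist camera it gives the pose at the moment of the call.
- manip.job_done(): hands the job in; it is judged then, once.
The state is a dict: "time": time; "joint_positions": joint angles; "qd": joint speeds; "tau": joint torques, N m; "tcp_pos": TCP position; "orientation": TCP orientation; "ft_force": force on the tool from outside, world axes, zero at the start; "ft_torque": the same for the moment, N m; "grip_width": finger opening in m; "grasp_force": force on a finger pad.
Only numpy, scipy, OpenCV 4.12 (cv2) and the standard library are available. Lean on these libraries where they do the work, as an engineer would, in place of code of your own. Each camera call takes 0.05 s, during which the arm holds its last target. There are 200 camera calls.

## Working session

There is one attempt and no reset: what is moved stays moved. The work goes in short steps, Python scripts to look and compute and a shell command to move; the robot and the scene stay as the last step left them, time stands still between calls to the robot, and variables do not carry over. Pictures are saved under pics/ and viewed, at most 10 in all, crops included, and the job is handed in when it is done.

```bash
mkdir -p pics; python3 - <<'E'
from rig import monitor, optics, manip
import cv2,json
s=monitor.get_state();print({k:s[k] for k in('time','tcp_pos','orientation','grip_width')})
for n in('scene','top'):
    cv2.imwrite(f'pics/{n}0.png',optics.read_camera(n)[:,:,::-1]);p=optics.camera_params(n);print(n,p)
E
```

```text
{'time': 0.0, 'tcp_pos': array([ 0.20542696, -0.61604072,  0.24927467]), 'orientation': array([-3.09908419e+00, -5.03211654e-01,  6.73968908e-04]), 'grip_width': 0.08562977218310645}
scene {'fx': 527.4707042153269, 'fy': 527.4707042153269, 'cx': 325.62843496783273, 'cy': 237.34157358242075, 'dist_coeffs': array([-0.04846465,  0.        ,  0.        ,  0.        ,  0.        ]), 'pose': array([[-0.67140812,  0.57456569, -0.46806559, -0.05413533],
       [-0.7410709 , -0.5162657 ,  0.42928271,  0.40310661],
       [ 0.00500491,  0.63509369,  0.7724189 ,  0.97358608],
       [ 0.        ,  0.        ,  0.        ,  1.        ]])}
top {'fx': 444.36336863631044, 'fy': 444.36336863631044, 'cx': 321.6814093758005, 'cy': 238.4048494131518, 'dist_coeffs': array([0.00877466, 0.        , 0.        , 0.        , 0.        ]), 'pose': array([[-0.01480702,  0.99136863, -0.13026505,  0.37568897],
       [-0.99976568, -0.01262159,  0.01758645, -0.11426008],
       [ 0.0157905 ,  0.13049493,  0.99132322,  0.96630118],
       [ 0.        ,  0.        ,  0.        ,  1.        ]])}
```

View pics/scene0.png

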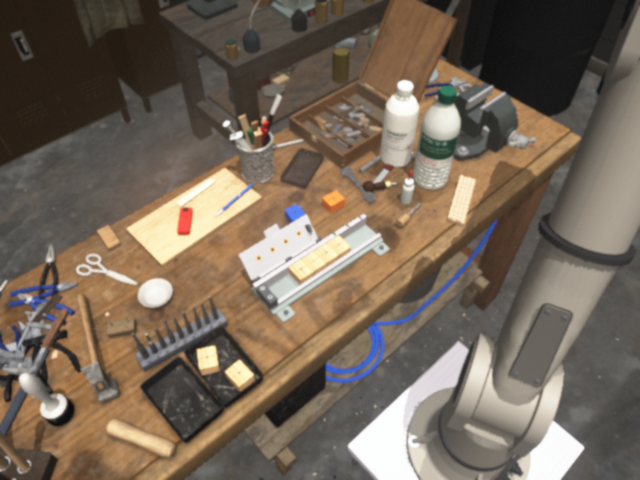

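View pics/top0.png

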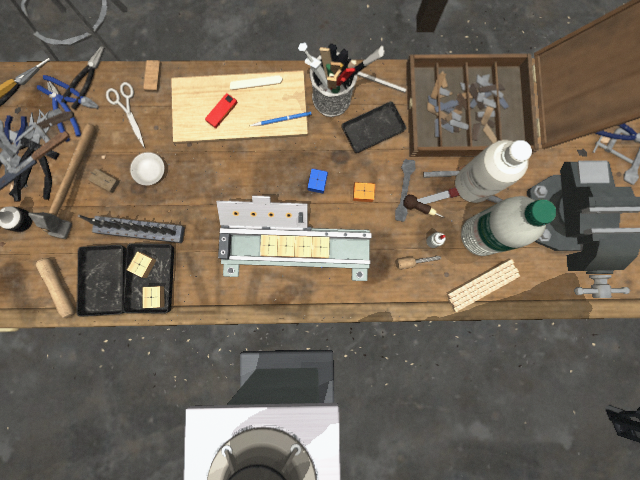

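The top picture shows the jig at about (222–370, 228–268). The end stop is at its left end (224, 245), the row of blanks at (260–330, 235–259), and the folded-back leaf with its tab at (262, 200). The look-alikes are the blue cube (317, 181) and the orange one (364, 191), and the spares lie in the tray at (140, 264) and (151, 296). blank_4 is the right-hand blank in the rail, about (320, 247), because it is beech, sits in the rail and forms the free end.

```bash
cat > h.py <<'E'
import numpy as np,cv2
from rig import optics
def ray(n,uv,p=None):
    p=p or optics.camera_params(n);K=np.array([[p['fx'],0,p['cx']],[0,p['fy'],p['cy']],[0,0,1]])
    q=cv2.undistortPoints(np.array([[uv]],float),K,p['dist_coeffs'])[0,0]
    T=p['pose'];return T[:3,3],T[:3,:3]@np.array([q[0],-q[1],-1])
def plane(n,uv,z,p=None):
    o,d=ray(n,uv,p);return (o+d*(z-o[2])/d[2]).round(4)
def proj(n,X,p=None):
    p=p or optics.camera_params(n);K=np.array([[p['fx'],0,p['cx']],[0,p['fy'],p['cy']],[0,0,1]])
    T=p['pose'];c=T[:3,:3].T@(np.array(X)-T[:3,3]);return cv2.projectPoints(np.array([[c[0],-c[1],-c[2]]]),np.zeros(3),np.zeros(3),K,p['dist_coeffs'])[0][0,0]
def beech(im,box):
    h=cv2.cvtColor(im,cv2.COLOR_RGB2HSV);m=cv2.inRange(h,(12,50,170),(32,200,255));k=np.zeros_like(m);a,b,c,d=box;k[b:d,a:c]=m[b:d,a:c]
    k=cv2.morphologyEx(k,cv2.MORPH_CLOSE,np.ones((5,5)));c=max(cv2.findContours(k,0,2)[0],key=cv2.contourArea);return c
E
python3 - <<'E'
from h import *
for n,box,cr in(('top',(215,225,375,275),(205,185,385,290)),('scene',(230,200,400,320),(230,200,400,325))):
    im=cv2.imread(f'pics/{n}0.png')[:,:,::-1].copy();c=beech(im,box);r=cv2.minAreaRect(c);b=cv2.boxPoints(r);print(n,r,b.round(1).tolist())
    for q in b: print(plane(n,q,.038))
    a,b_,c_,d=cr;cv2.imwrite(f'pics/{n}0c.png',cv2.resize(im[b_:d,a:c_,::-1],None,fx=4.4,fy=4.4,interpolation=cv2.INTER_CUBIC))
E
```

```text
top ((294.3629455566406, 245.8863525390625), (68.74768829345703, 20.61493682861328), 1.7899105548858643) [[259.70001220703125, 255.10000610351562], [260.29998779296875, 234.5], [329.0, 236.6999969482422], [328.3999938964844, 257.29998779296875]]
[ 0.4641 -0.0005  0.038 ]
[ 0.5076 -0.0017  0.038 ]
[ 0.5012 -0.1463  0.038 ]
[ 0.4576 -0.1442  0.038 ]
scene ((330.6150207519531, 229.1372528076172), (57.17179489135742, 121.4990005493164), 47.17474365234375) [[266.6000061035156, 249.5], [355.70001220703125, 166.89999389648438], [394.6000061035156, 208.8000030517578], [305.5, 291.3999938964844]]
[0.5755 0.0058 0.038 ]
[ 0.6355 -0.333   0.038 ]
[ 0.4677 -0.3001  0.038 ]
[0.4314 0.0144 0.038 ]
```

View pics/top0c.png

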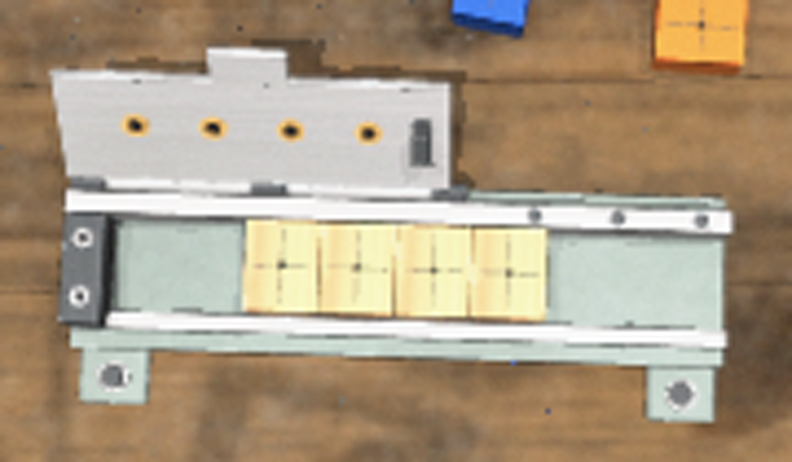

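View pics/scene0c.png

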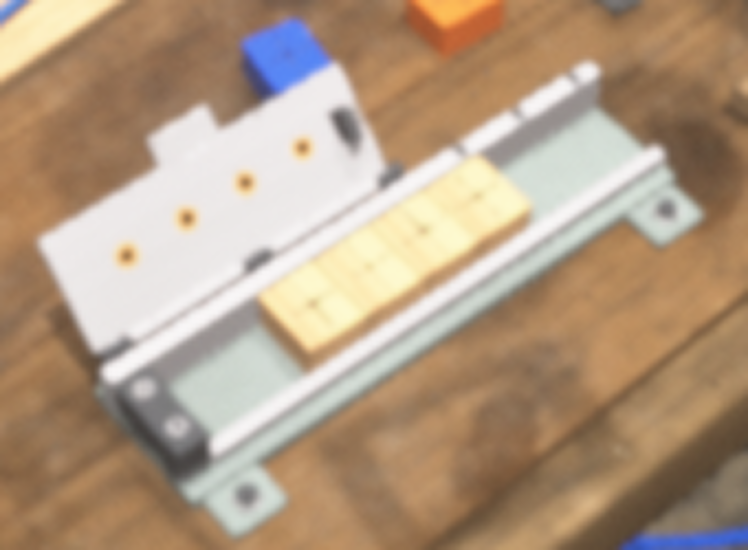

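The top crop confirms four plain beech blanks in the rail, crop x 244–547. The end stop face is at about (107, 268), blank_4's free face at (547, 274), the tab's end edge at (207–287, 48), and the blue and orange cubes lie off the jig.

```bash
python3 - <<'E'
from h import *
f=lambda x,y,z,n='top',o=(205,185):plane(n,(o[0]+(x+.5)/4.4-.5,o[1]+(y+.5)/4.4-.5),z)
for k,a in dict(stopface=(107,268,.039),rowL=(243,267,.038),rowR=(547,274,.038),fL=(66,190,.0395),fR=(732,212,.0395),lipL=(108,320,.02),lipR=(726,341,.02),rowend_bottom=(549,275,.012)).items(): print(k,f(*a))
s=lambda x,y,z:f(x,y,z,'scene',(230,200))
for k,a in dict(rowcornerR1=(477,155,.038),rowcornerR2=(530,205,.038),L1=(260,295,.038),L2=(308,352,.038),stopA=(160,373,.039),stopB=(208,432,.039)).items(): print(k,s(*a))
# tab end triangulate: midpoint
for (a,b) in [((207,48),(148,140)),((287,51),(205,104)),((51,72),(40,240)),((450,84),(338,65))]:
    o1,d1=ray('top',(205+a[0]/4.4-.4,185+a[1]/4.4-.4));o2,d2=ray('scene',(230+b[0]/4.4-.4,200+b[1]/4.4-.4))
    t=np.linalg.lstsq(np.c_[d1,-d2],o2-o1,rcond=None)[0];print((o1+d1*t[0]).round(4),(o2+d2*t[1]).round(4))
E
```

```text
stopface [0.485  0.0636 0.039 ]
rowL [ 0.4847 -0.0008  0.038 ]
rowR [ 0.4795 -0.1457  0.038 ]
fL [0.5227 0.0835 0.0395]
fR [ 0.5081 -0.2349  0.0395]
lipL [0.4619 0.0665 0.02  ]
lipR [ 0.4476 -0.2327  0.02  ]
rowend_bottom [ 0.4819 -0.1476  0.012 ]
rowcornerR1 [ 0.4992 -0.1431  0.038 ]
rowcornerR2 [ 0.4565 -0.1406  0.038 ]
L1 [ 0.5052 -0.0006  0.038 ]
L2 [0.4629 0.004  0.038 ]
stopA [0.5009 0.066  0.039 ]
stopB [0.4589 0.0699 0.039 ]
[0.5768 0.0079 0.1019] [0.5765 0.0077 0.1018]
[ 0.5749 -0.028   0.1022] [ 0.5756 -0.0275  0.1024]
[0.5688 0.08   0.0914] [0.569  0.0802 0.0915]
[ 0.5619 -0.1011  0.0883] [ 0.561  -0.1018  0.0881]
```

```bash
cat >> h.py <<'E'
from scipy.spatial.transform import Rotation as Ro
from rig import monitor
def st(): 
    s=monitor.get_state();print('t',round(s['time'],2),'tcp',s['tcp_pos'].round(4),'f',np.round(s['ft_force'],1),'w',round(s['grip_width'],3));return s
c,s_=np.cos(.046),np.sin(.046)
RG=np.array([[c,s_,0],[-s_,c,0],[0,0,1]]).T.T  # jig axes in world as columns: x=(c,-s), y=(s,c)
J0=np.array([.4785,-.0644,0])
def jw(x,y,z): return J0+RG@np.array([x,y,z])
def go(*pts):
    """pts: TCP targets in jig coords -> tool shifts (mm) + turn(deg)"""
    s=st();R=Ro.from_rotvec(s['orientation']).as_matrix()
    Rt=RG@np.diag([1,-1,-1.]);print('jig tcp',(RG.T@(s['tcp_pos']-J0)).round(4),'turn',np.rad2deg(Ro.from_matrix(R.T@Rt).as_rotvec()).round(2))
    for p in pts: print(p,(R.T@(jw(*p)-s['tcp_pos'])*1000).round(1))
E
python3 - <<'E'
from h import *
print(RG); from rig import manip; print(manip.tcp_to_tips)
go((0,-.12,.2),(0,-.12,.036))
E
```

```text
[[ 0.99894219  0.04598378  0.        ]
 [-0.04598378  0.99894219  0.        ]
 [ 0.          0.          1.        ]]
0.019
t 0.1 tcp [ 0.2054 -0.6161  0.2494] f [-0.1 -0.1  0.1] w 0.086
jig tcp [-0.2474 -0.5637  0.2494] turn [-1.000e-01  2.000e-02  2.108e+01]
(0, -0.12, 0.2) [ 390.4 -324.9   49.9]
(0, -0.12, 0.036) [ 390.5 -324.6  213.9]
```

```bash
python3 -m inch '[[[0.04,-0.033,0.005,0,0,2],[0.078,-0.065,0.01,0,0,6],[0.117,-0.097,0.015,0,0,12],[0.156,-0.13,0.02,0,0,18],[0.195,-0.162,0.025,0,0,21],[0.234,-0.195,0.03,0,0,21],[0.273,-0.227,0.035,0,0,21],[0.312,-0.26,0.04,0,0,21],[0.351,-0.292,0.045,0,0,21],[0.38,-0.316,0.049,0,0,21],[0.39,-0.325,0.05,0,0,21],[0.39,-0.325,0.05,0,0,21]]]' -1 30
python3 - <<'E'
from h import *
go((0,-.12,.036))
cv2.imwrite('pics/w1.png',optics.read_camera('wrist')[:,:,::-1])
E
```

```text
time: 1.3
tcp_pos: [0.4736, -0.1824, 0.1999]
orientation: [-3.14, 0.062, 0.001]
ft_force: [-0.0, -0.5, 0.2]
grip_width: -0.0
grasp_force: 0.0
t 1.3 tcp [ 0.4736 -0.1824  0.1999] f [-0.  -0.5  0.2] w -0.0
jig tcp [ 0.0005 -0.1181  0.1999] turn [-0.05  0.04  0.39]
(0, -0.12, 0.036) [ -0.4   2.  163.9]
```

View pics/w1.png

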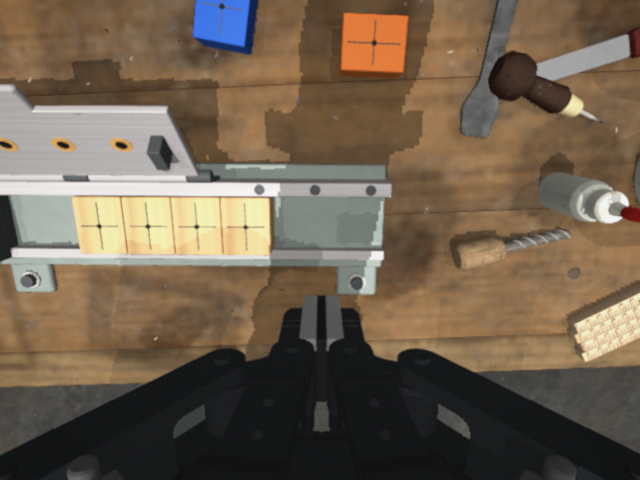

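The wrist view shows the row with its free end at (271, 226), plain beech with cross marks, and the open rail behind it. The rail's open end is at about (385, 225) and the shut fingertips are at (302–343, 300).

```bash
python3 - <<'E'
from h import *
p=optics.camera_params('wrist')
for k,uv,z in[('rowR',(271,226),.038),('rowL',(75,226),.038),('rowRtop',(271,197),.038),('rowRbot',(271,255),.038),('floor end',(384,225),.01),('fenceinL',(20,195),.0395),('fenceinR',(385,197),.0395)]:
    w=plane('wrist',uv,z,p);print(k,w,'jig',(RG.T@(w-J0)).round(4))
E
```

```text
rowR [ 0.4799 -0.1487  0.038 ] jig [ 0.0053 -0.0841  0.038 ]
rowL [ 0.4864 -0.0038  0.038 ] jig [0.0051 0.0609 0.038 ]
rowRtop [ 0.5013 -0.1504  0.038 ] jig [ 0.0267 -0.0849  0.038 ]
rowRbot [ 0.4576 -0.1469  0.038 ] jig [-0.0171 -0.0834  0.038 ]
floor end [ 0.4706 -0.2363  0.01  ] jig [ 0.     -0.1721  0.01  ]
fenceinL [0.5112 0.0302 0.0395] jig [0.0283 0.096  0.0395]
fenceinR [ 0.4978 -0.2325  0.0395] jig [ 0.027  -0.167   0.0395]
```

```bash
sed -i 's/J0=np.array(\[.4785/J0=np.array([.482/' h.py; python3 -m inch '[[[0.003,0.002,0.04,0,0,0.3],[0.003,0.002,0.08,0,0,0.3],[0.003,0.002,0.12,0,0,0.3],[0.003,0.002,0.145,0,0,0.3],[0.003,0.002,0.16,0,0,0.3],[0.003,0.002,0.163,0,0,0.3],[0.003,0.002,0.163,0,0,0.3]]]'
python3 - <<'E'
from h import *
go((0,-.10,.037),(0,-.014-.0145,.037))
E
```

```text
time: 2.05
tcp_pos: [0.4747, -0.1891, 0.0372]
orientation: [3.14, -0.083, -0.002]
ft_force: [-0.5, 0.7, 0.4]
grip_width: 0.0002
grasp_force: 0.0
t 2.05 tcp [ 0.4747 -0.1891  0.0372] f [-0.5  0.7  0.4] w 0.0
jig tcp [-0.0015 -0.1249  0.0372] turn [ 0.05  0.06 -0.39]
(0, -0.1, 0.037) [  1.4 -24.9   0.2]
(0, -0.0285, 0.037) [  0.9 -96.4   0.1]
```

```bash
python3 -m inch '[[[0.001,-0.008,0,0,0,-0.3],[0.001,-0.016,0,0,0,-0.3],[0.001,-0.021,0,0,0,-0.3],[0.001,-0.025,0,0,0,-0.3],[0.001,-0.029,0,0,0,-0.3],[0.001,-0.034,0,0,0,-0.3],[0.001,-0.039,0,0,0,-0.3],[0.001,-0.044,0,0,0,-0.3],[0.001,-0.049,0,0,0,-0.3],[0.001,-0.053,0,0,0,-0.3],[0.001,-0.056,0,0,0,-0.3],[0.001,-0.057,0,0,0,-0.3]]]'
python3 - <<'E'
from h import *
go((0,-.014-.0145,.037))
im=optics.read_camera('scene');im2=optics.read_camera('top')
a=cv2.resize(im[200:325,230:400],None,fx=3.5,fy=3.5,interpolation=2);b=cv2.resize(im2[185:290,205:385],(595,347),interpolation=2)[:160*347//160]
cv2.imwrite('pics/m1.png',np.vstack([a[:250*1],b[:347]])[:,:,::-1])
E
```

```text
time: 3.25
tcp_pos: [0.4796, -0.1298, 0.0373]
orientation: [3.141, -0.069, -0.0]
ft_force: [0.0, -1.3, 1.1]
grip_width: 0.0001
grasp_force: 0.9
t 3.25 tcp [ 0.4796 -0.1298  0.0373] f [ 0.  -1.3  1.1] w 0.0
jig tcp [ 0.0006 -0.0655  0.0373] turn [0.   0.   0.11]
(0, -0.0285, 0.037) [ -0.5 -37.    0.3]
```

View pics/m1.png

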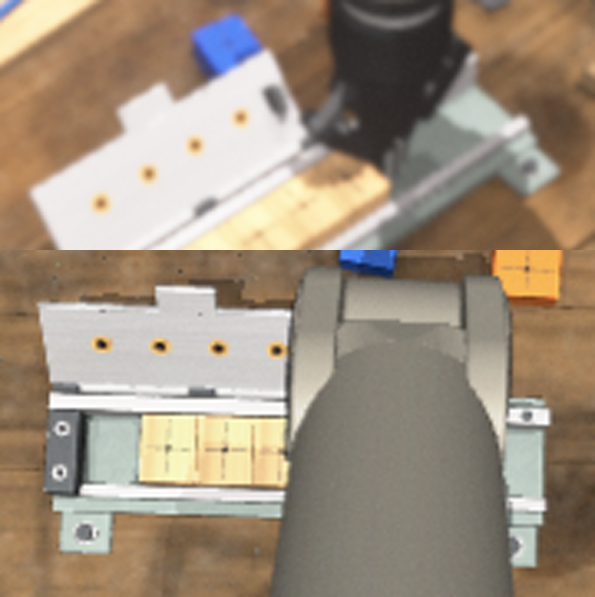

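The row has moved as a closed train; its left end is at m1 (140, 450) and the stop face at (85, 450), so about 36 mm remains. I'll keep pushing.

```bash
python3 -m inch '[[[0,-0.003,0,0,0,0],[0,-0.007,0,0,0,0],[0,-0.012,0,0,0,0],[0,-0.017,0,0,0,0],[0,-0.022,0,0,0,0],[0,-0.026,0,0,0,0],[0,-0.029,0,0,0,0],[0,-0.031,0,0,0,0],[0,-0.032,0,0,0,0]]]'; python3 -m inch '[[[0,-0.001,0,0,0,0],[0,-0.002,0,0,0,0],[0,-0.003,0,0,0,0],[0,-0.004,0,0,0,0],[0,-0.004,0,0,0,0]]]'
```

```text
time: 4.25
tcp_pos: [0.481, -0.0981, 0.0373]
orientation: [3.141, -0.07, -0.0]
ft_force: [0.9, -0.9, 0.4]
grip_width: 0.0002
grasp_force: 0.4
time: 4.75
tcp_pos: [0.4812, -0.0941, 0.0373]
orientation: [-3.141, 0.07, -0.0]
ft_force: [-0.6, 0.6, -0.6]
grip_width: -0.0003
grasp_force: 0.1
```

```bash
for i in 1 2 3; do python3 -m inch '[[[0,-0.0007,0,0,0,0],[0,-0.0014,0,0,0,0],[0,-0.002,0,0,0,0],[0,-0.002,0,0,0,0]]]' | grep -E 'tcp_pos|ft_f'; done
```

```text
tcp_pos: [0.4812, -0.0921, 0.0373]
ft_force: [-0.3, 0.4, 0.5]
tcp_pos: [0.4813, -0.0905, 0.0373]
ft_force: [-0.4, -1.8, -0.1]
tcp_pos: [0.4811, -0.0902, 0.0373]
ft_force: [0.2, -6.2, 0.6]
```

```bash
python3 -m inch '[[[0,-0.001,0,0,0,0],[0,-0.002,0,0,0,0],[0,-0.002,0,0,0,0],[0,-0.002,0,0,0,0]]]' | grep -E 'tcp_pos|ft_f'; python3 - <<'E'
from h import *
go((-.003,-.07,.037))
im2=optics.read_camera('top');im=optics.read_camera('scene')
b=cv2.resize(im2[215:275,205:305],(800,480),interpolation=2)
cv2.imwrite('pics/m2.png',b[:,:,::-1])
E
```

```text
tcp_pos: [0.4811, -0.0902, 0.0374]
ft_force: [0.0, -9.4, 0.5]
t 6.35 tcp [ 0.4811 -0.0902  0.0374] f [ 0.  -9.4  0.5] w -0.0
jig tcp [ 0.0003 -0.0258  0.0374] turn [ 0.25  0.01 -0.06]
(-0.003, -0.07, 0.037) [-3.2 44.2  0.6]
```

View pics/m2.png

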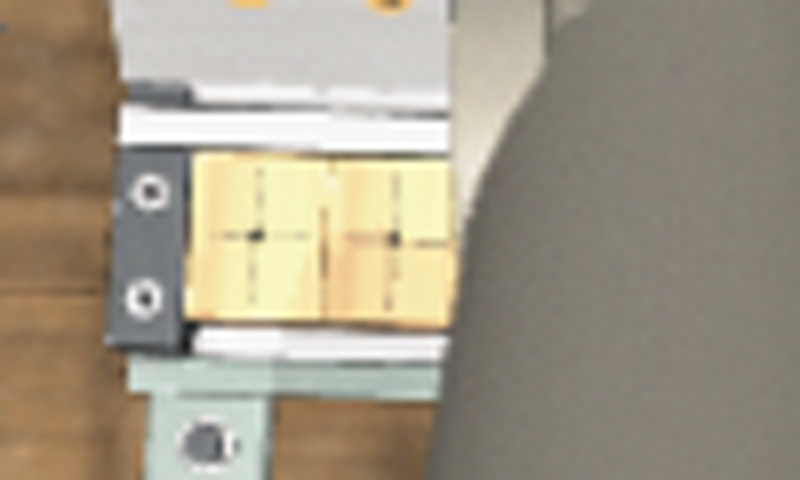

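The first blank's left edge, m2 (190, 235), sits flush on the stop face with no gap to blank_2, so the row is home. Next I back off, lift, and go over behind the tab.

```bash
python3 -m inch '[[[0,0.006,0,0,0,0],[-0.001,0.02,0,0,0,0],[-0.002,0.035,0,0,0,0],[-0.002,0.035,-0.04,0,0,0],[-0.002,0.035,-0.085,0,0,0],[-0.002,0.035,-0.13,0,0,0],[-0.002,0.035,-0.16,0,0,0],[-0.002,0.035,-0.163,0,0,0]]]'|grep tcp; python3 - <<'E'
from h import *
go((.13,.058,.2),(.13,.058,.107))
E
```

```text
tcp_pos: [0.4811, -0.1205, 0.2048]
t 7.25 tcp [ 0.4811 -0.1205  0.2048] f [ 0.9 -0.   0.1] w 0.0
jig tcp [ 0.0017 -0.0561  0.2048] turn [ 0.03 -0.53  0.13]
(0.13, 0.058, 0.2) [ 128.6 -113.8    5.9]
(0.13, 0.058, 0.107) [ 127.7 -113.8   98.9]
```

```bash
python3 -m inch '[[[0.03,-0.025,0,0,0,0],[0.06,-0.055,0,0,0,0],[0.095,-0.085,0,0,0,0],[0.12,-0.107,0,0,0,0],[0.13,-0.112,0,0,0,0],[0.13,-0.112,0.03,0,0,0],[0.13,-0.112,0.065,0,0,0],[0.13,-0.112,0.09,0,0,0],[0.13,-0.112,0.095,0,0,0],[0.13,-0.112,0.095,0,0,0]]]'; python3 - <<'E'
from h import *
go((.09,.058,.107),(.051,.058,.121))
im=optics.read_camera('scene')
cv2.imwrite('pics/m3.png',cv2.resize(im[170:325,230:400],None,fx=3.5,fy=3.5,interpolation=2)[:,:,::-1])
E
```

```text
time: 8.25
tcp_pos: [0.6116, -0.0152, 0.1041]
orientation: [-3.141, 0.07, 0.005]
ft_force: [1.2, -0.1, 1.0]
grip_width: -0.0001
grasp_force: 0.0
t 8.25 tcp [ 0.6116 -0.0152  0.1041] f [ 1.2 -0.1  1. ] w -0.0
jig tcp [0.1272 0.0551 0.1041] turn [-0.    0.17  0.07]
(0.09, 0.058, 0.107) [-37.2  -3.   -2.8]
(0.051, 0.058, 0.121) [-76.3  -3.  -16.7]
```

View pics/m3.png

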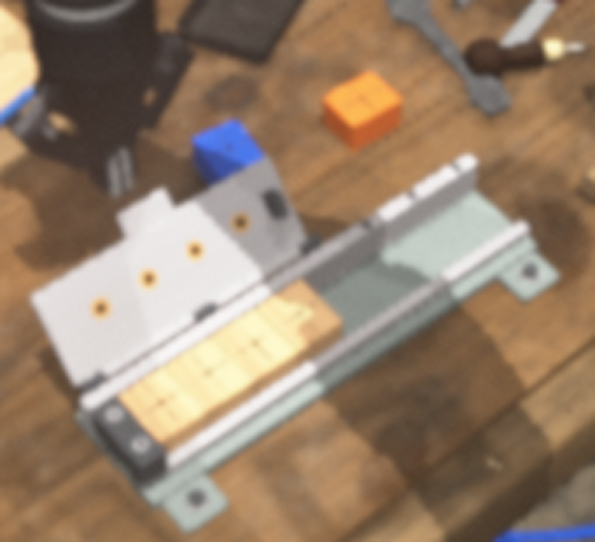

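The fingers stand behind the tab, tips at m3 (118, 190) with the tab at (145, 205), and the row is home and closed up. Now I swing the leaf to upright.

```bash
python3 -m inch '[[[-0.008,-0.003,-0.002,0,0,0],[-0.016,-0.003,-0.003,0,0,0],[-0.022,-0.003,-0.004,0,0,0],[-0.028,-0.003,-0.005,0,0,0],[-0.035,-0.003,-0.006,0,0,0],[-0.042,-0.003,-0.009,0,0,0],[-0.049,-0.003,-0.012,0,0,0],[-0.056,-0.003,-0.014,0,0,0],[-0.063,-0.003,-0.015,0,0,0],[-0.07,-0.003,-0.016,0,0,0],[-0.076,-0.003,-0.017,0,0,0],[-0.076,-0.003,-0.017,0,0,0]]]'; python3 - <<'E'
from h import *
go((.021,.058,.114),(.004,.058,.1015),(-.007,.058,.084),(-.0115,.058,.0635),(-.0115,.058,.0595))
E
```

```text
time: 9.5
tcp_pos: [0.5351, -0.0087, 0.1217]
orientation: [3.14, -0.07, -0.004]
ft_force: [-0.5, 0.6, 0.2]
grip_width: 0.0
grasp_force: 0.0
t 9.5 tcp [ 0.5351 -0.0087  0.1217] f [-0.5  0.6  0.2] w 0.0
jig tcp [0.0505 0.058  0.1217] turn [0.03 0.16 0.09]
(0.021, 0.058, 0.114) [-29.5  -0.    7.8]
(0.004, 0.058, 0.1015) [-46.4  -0.   20.4]
(-0.007, 0.058, 0.084) [-57.4  -0.1  37.9]
(-0.0115, 0.058, 0.0635) [-61.8  -0.1  58.4]
(-0.0115, 0.058, 0.0595) [-61.8  -0.1  62.4]
```

```bash
python3 -m inch '[[[-0.008,0,0.001,0,0,0],[-0.015,0,0.003,0,0,0],[-0.022,0,0.005,0,0,0],[-0.03,0,0.008,0,0,0],[-0.036,0,0.012,0,0,0],[-0.041,0,0.016,0,0,0],[-0.046,0,0.02,0,0,0]]]'; python3 - <<'E'
from h import *
go((-.007,.058,.084),(-.0115,.058,.0635),(-.0115,.058,.0585))
im=optics.read_camera('scene')
cv2.imwrite('pics/m4.png',cv2.resize(im[170:325,230:400],None,fx=3.5,fy=3.5,interpolation=2)[:,:,::-1])
E
```

```text
time: 10.2
tcp_pos: [0.4904, -0.0066, 0.1018]
orientation: [3.141, -0.07, -0.001]
ft_force: [0.1, -1.2, 0.7]
grip_width: -0.0002
grasp_force: 0.5
t 10.2 tcp [ 0.4904 -0.0066  0.1018] f [ 0.1 -1.2  0.7] w -0.0
jig tcp [0.0057 0.0581 0.1018] turn [0.01 0.02 0.08]
(-0.007, 0.058, 0.084) [-12.7   0.1  17.8]
(-0.0115, 0.058, 0.0635) [-17.2   0.1  38.3]
(-0.0115, 0.058, 0.0585) [-17.2   0.1  43.3]
```

View pics/m4.png

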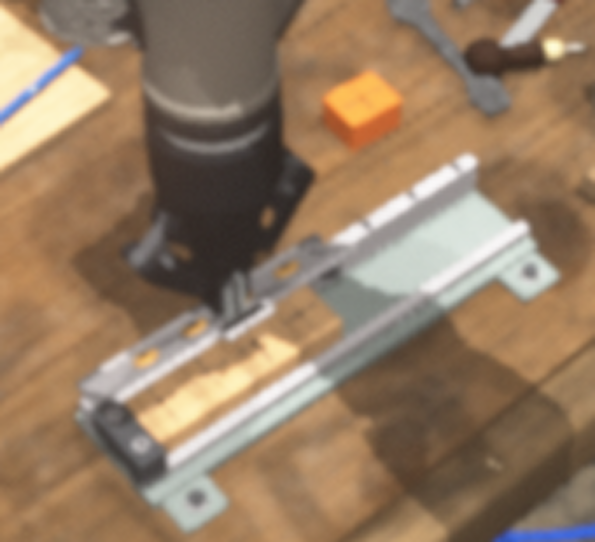

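The leaf has come over: its edge and tab are at m4 (240, 320) with the fingertips on its outer face, and the row is still home. I'll press it down.

```bash
python3 -m inch '[[[-0.004,0,0.005,0,0,0],[-0.008,0,0.011,0,0,0],[-0.013,0,0.018,0,0,0],[-0.015,0,0.024,0,0,0],[-0.017,0,0.03,0,0,0],[-0.019,0,0.035,0,0,0],[-0.02,0,0.038,0,0,0],[-0.021,0,0.039,0,0,0],[-0.021,0,0.04,0,0,0],[-0.021,0,0.041,0,0,0],[-0.021,0,0.041,0,0,0]]]'
```

```text
time: 11.35
tcp_pos: [0.4706, -0.0057, 0.0633]
orientation: [3.14, -0.071, 0.0]
ft_force: [-5.7, 0.2, 20.4]
grip_width: -0.0003
grasp_force: 10.1
```

```bash
python3 -m inch '[[[0,0,0,0,0,0],[0,0,0,0,0,0],[0,0,-0.01,0,0,0],[0,0,-0.04,0,0,0],[0,0,-0.08,0,0,0],[0,0,-0.12,0,0,0],[-0.01,0.05,-0.14,0,0,0],[-0.02,0.1,-0.14,0,0,0],[-0.02,0.15,-0.14,0,0,0],[-0.02,0.2,-0.14,0,0,0],[-0.02,0.25,-0.14,0,0,0],[-0.02,0.25,-0.14,0,0,0]]]'; python3 - <<'E'
from h import *
im=optics.read_camera('scene')
cv2.imwrite('pics/m5.png',cv2.resize(im[170:325,230:400],None,fx=3.5,fy=3.5,interpolation=2)[:,:,::-1])
E
```

```text
time: 12.55
tcp_pos: [0.4368, -0.2618, 0.2014]
orientation: [3.137, -0.087, -0.001]
ft_force: [-1.0, -0.4, 0.3]
grip_width: -0.0
grasp_force: 0.0
```

View pics/m5.png

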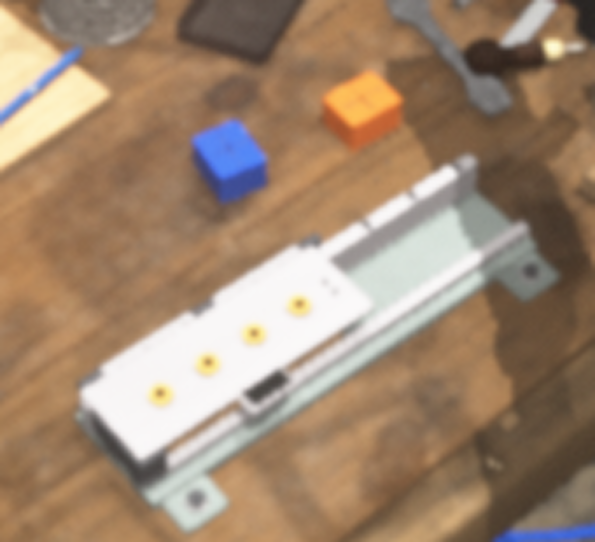

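```bash
python3 - <<'E'
from h import *
for a in(0,.1,.2):
  for r,y in((66,-.034),(66,.148)):
    u=proj('scene',jw(.0375-r*np.cos(a)/1000,y,.0445+r*np.sin(a)/1000));print(a,y,((u-[230,170])*3.5).round(0))
E
```

```text
0 -0.034 [376. 301.]
0 0.148 [143. 455.]
0.1 -0.034 [376. 294.]
0.1 0.148 [141. 448.]
0.2 -0.034 [375. 287.]
0.2 0.148 [139. 441.]
```

The leaf's corners at m5 (372, 302) and (140, 457) match the shut position, and the fingertips stopped at 44.3 mm, which is the shut height.

```bash
python3 -c "
from rig import manip;print(manip.job_done())"
```

```text
the job is handed in; nothing more can be done
None
```

I pushed the row home against the end stop, pressed the drill leaf down flat behind it, and handed the job in at about 12.6 s; no verdict came back, but the pictures and contact forces show both steps met.

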